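# Seat the keyed collar on the dough-press head and hold it home

### The arm

A 6-joint arm with a two-finger parallel gripper is mounted at the origin on a cart in front of the work surface, level with it; the furniture and walls round the work are solid. World frame = base frame: x ahead of the robot, y to its left, z up, the work surface at z = 0. Lengths are in mm, angles in degrees, forces in N, time in s.
With the tool pointing down it reaches from about 225 to 875 mm from the base axis. Payload 3.4 kg.
Tool frame: the origin (TCP) lies between the finger pads; the fingertips stand 22 mm ahead of it and the grasp point (between the pads) lies 3 mm ahead of it; z points along the fingers, x is the direction in which the jaws open and shut, and the axes are right-handed (so a half turn about z gives the same grasp; the last joint's range is limited). The gripper opens to 85 mm and grips with 20 to 120 N. Pads are 22 mm wide; open, the fingers measure 114 mm over their backs; the gripper's body (76 mm by 85 mm) begins 54 mm behind the grasp point. The pads swing forward as they close: fully open they stand 13 mm farther back than shut.
Start: joints at [-77.292, 15.808, 86.224, -0, 77.962, -6.933], TCP at [193.272, -541.578, 253.328] pointing down, gripper open.
Joint ranges: [-165.64, 165.64], [-43.16, 119.46], [12.63, 154.43], [-67.54, 247.53], [6.08, 155.33], [-154.97, 154.97]. Speed limits (degrees/s): [147.25, 147.25, 180, 180, 180, 180].

### API

Orientations are given as a 3x3 rotation matrix whose columns are the frame's x, y, z axes.
In Python, from cell import status, eyes, hand_in gives the robot as it stands. The module is installed in compiled form; this text tells all that it offers.
- The arm moves only by the shell command python3 -m crank 'ROWS' [OPENING] [FORCE]. ROWS is JSON, a list of rows, each an object of numbers: "dx", "dy", "dz": the shift along the tool's x, y, z in units of 0.04 m (1.0 is 0.04 m); "rx", "ry", "rz": the turn, a rotation vector about the tool's x, y, z in units of 5 degrees (1.0 is 5 degrees). In form: [{"dx": .., "dy": .., "dz": .., "rx": .., "ry": .., "rz": ..}, ...]. A call has 1 to 12 rows; each row shifts and turns the commanded pose from where the row before left it, along the tool's axes as they then stand; what a row does not reach is not made up. A row lasts 1/8 s, in which the tool goes at most 62.5 mm and 10.7 degrees, less where a joint would pass 70% of its speed; a pose out of reach is approached as far as the arm can. A call with a number of a shift or a turn outside -1 to 1 is refused whole. A call with a gripper value outside its range is refused whole. OPENING is the closure, from 0 (fully open) to 1 (shut), set as the call begins (- or left out, the last holds). The fingers move at their own pace and stop on an object; FORCE is the grip in N (left out, the last holds). Time passes only in rows, so rows that do not move let the fingers close. It gives the time, the measured TCP pose, the force and the opening at its end, in the units of the state.
- status.observe(): the state, without advancing time (a new reading comes with each control period).
- eyes.read_camera(name): name is "side" or "top" or "wrist"; returns a dict with "color" (420x560x3 uint8, red, green, blue), "mtx" (3x3 intrinsics, pixels), "view" (4x4, takes a point from world to camera coordinates); the wrist camera has in their place "T_tool_cam" (4x4, takes a point from camera to tool coordinates, whose origin is the TCP and whose axes are the tool frame's). Camera axes: x right, y down, z forward; pixel columns grow to the right and rows downward; lengths in mm; the calibration is good to about 2 mm. A picture is of the moment at which its call begins: read the wrist's pose just before it. There is no depth.
- hand_in(): hands the job in, once; it reports no verdict.
The state is a dict: "t": time; "qpos": joint angles; "joint_vel": joint speeds; "joint_torque": joint torques, N m; "eef_pos": TCP position; "orientation": TCP orientation; "force": force on the tool from outside, world axes, zero at the start; "moment": the same for the moment, N m; "grip_width": finger opening in mm.
Only numpy, scipy, OpenCV 4.12 (cv2) and the standard library are available. Lean on these libraries where they do the work, as an engineer would, in place of code of your own. Each camera call takes 0.05 s, during which the arm holds its last target. There are 200 camera calls.

### The job

Take the black knurled collar out of the blue parts tray and put it, closed end up, over the upright spigot of the dough-press head. The keyways in its bore are hidden, so turn it until they drop over the spigot's three pins, then push it down fully home against the spring plunger and stay there: finish while still holding it pushed home with the gripper, because I will slip the locking clip in. Leave the other parts in the tray, and do not disturb the spice jar or the bench scraper.

Things in the scene. Friction and masses are not known exactly. Their poses are not given: they have to be found in the camera images.
- collar: Black collar, 0.13 to 0.25 kg, 50 mm tall, in the tray open end down. Origin: centre of its open lower rim, z up through its closed top. Knurled grip band (solid cap, 56 mm across) from 32 to 48 mm above the origin, below it a steel skirt 53 to 54 mm across. Bore 38 mm across, 32 mm deep. In it three keyways 120 degrees apart, 10 mm wide, 4.5 mm deep, full depth. Nothing outside marks their angle.
- press_head: Dough-press head, fixed: black base 104 mm across, 14 mm high, column 48 mm across, steel shoulder 56 mm across (top 80 mm up), then a steel spigot 34 mm across, top 108 mm up with a 4 mm chamfer. Origin: centre of the base's underside, z up. Three brass pins 120 degrees apart, 6 mm thick, stand 5 mm out of the spigot; pin tops 99 mm up. Their angle is not given and differs each time.
- spigot_top (a point): Centre of the spigot's top face, on the axis, 108 mm above the table. Until its keyways match, the collar's rim rests on the pins, 19 mm above home. The keyways pass within about 0.1 rad of the pins.
- shoulder (a point): Centre of the shoulder's top face, 80 mm above the table: the collar's origin lies here when it is home. From the pins the collar slides down freely for 7 mm, then 12 mm against the spring plunger until its rim meets the shoulder.
- plunger (a joint): White spring plunger, 14 mm across, in the spigot's top, in metres: 0 is fully up (tip 124 mm above the table), about 0.012 with the collar home. It pushes up with 3 N at 0 and about 8 N at 0.012, more than the collar's weight: a collar let go rises about 12 mm. A collar resting on the pins does not yet touch it.
- parts_tray: The open blue parts tray, fixed, 230 by 290 mm outside (x by y), 40 mm high, walls and floor 4 mm thick. Origin: centre of its underside. The collar and three other parts stand in it, one near each corner (about 55 mm in x and 75 mm in y from the middle), in any order.
- coupling_ring: Smooth white plastic ring, 54 mm across, 24 mm high, open hole 40 mm, standing in the tray. Origin: centre of its underside. Not wanted: leave it in the tray.
- piping_nozzle: Steel cone-shaped piping nozzle, 38 mm across and 52 mm high, point up, in the tray. Origin: centre of its underside. Leave it in the tray.
- timer: Kitchen timer, white with a red knob, 62 mm across, 44 mm high, standing in the tray. Origin: centre of its underside. Leave it in the tray.
- spice_jar: Spice jar 47 mm across and 98 mm high, standing behind the work. Origin: centre of its underside. Bystander.
- scraper: Bench scraper with a black handle, 89 x 164 x 26 mm, lying behind the press head. Bystander.
Mind the look-alikes: they are no part of the job. Of the things that look like the coupling_ring, take the one that is farthest from the robot's base at the start. Several things have the shape of the collar; the one meant has the colours described above.

How it is judged:
By the outcome, as a careful person would: the job done as asked, in the order asked, and still so for the second after the job is handed in, while the arm keeps its last pose, push and grip.
It also fails if it takes over 58 s, if anything falls off the work surface, if the arm or the gripper's body presses on something with over 40 N, if the wrist force passes 120 N, or if a joint passes its speed limit or range.

## Working session

There is one attempt and no reset: what is moved stays moved. The work goes in short steps, Python scripts to look and compute and a shell command to move; the robot and the scene stay as the last step left them, time stands still between calls to the robot, and variables do not carry over. Pictures are saved under pics/ and viewed, about 8 in all and at most 12, crops included, and the job is handed in when it is done.

```bash
mkdir -p pics; cat > h.py <<'E'
import numpy as np, cv2, json
from cell import status, eyes
def snap(n,fn):
    s=status.observe(); c=eyes.read_camera(n)
    cv2.imwrite(f'pics/{fn}.png',c['color'][:,:,::-1])
    if 'view' in c: V=np.array(c['view'])
    else:
        T=np.eye(4);T[:3,:3]=np.array(s['orientation']);T[:3,3]=s['eef_pos']
        V=np.linalg.inv(T@np.array(c['T_tool_cam']))
    np.savez(f'pics/{fn}.npz',K=np.array(c['mtx']),V=V)
def pix(fn,u,v,z):
    d=np.load(f'pics/{fn}.npz');W=np.linalg.inv(d['V'])
    r=W[:3,:3]@np.linalg.inv(d['K'])@[u,v,1];o=W[:3,3]
    return (o+r*(z-o[2])/r[2]).round(1)
def proj(fn,p):
    d=np.load(f'pics/{fn}.npz');q=d['K']@(d['V']@[*p,1])[:3];return (q[:2]/q[2]).round(1)
def crop(fn,u0,v0,u1,v1,k,out):
    i=cv2.imread(f'pics/{fn}.png')[v0:v1,u0:u1];cv2.imwrite(f'pics/{out}.png',cv2.resize(i,None,fx=k,fy=k,interpolation=2))
E
python3 - <<'E'
from h import *
snap('top','t0');snap('side','s0')
a=cv2.imread('pics/t0.png');b=cv2.imread('pics/s0.png')
cv2.imwrite('pics/ts.png',cv2.resize(np.hstack([a,b]),(800,300)))
s=status.observe();print({k:np.round(v,3).tolist() for k,v in s.items()})
E
```

```text
{'t': 0.1, 'qpos': [-77.291, 15.844, 86.288, -0.001, 77.963, -6.934], 'joint_vel': [0.009, -0.109, -0.187, 0.007, -0.051, -0.009], 'joint_torque': [0.001, -41.77, -24.641, -0.0, 0.006, 0.0], 'eef_pos': [193.17, -541.114, 252.527], 'orientation': [[0.336, -0.942, -0.0], [-0.942, -0.336, 0.002], [-0.002, -0.0, -1.0]], 'force': [-0.694, 0.388, -0.337], 'moment': [-0.022, 0.029, 0.019], 'grip_width': 85.174}
```

View pics/t0.png

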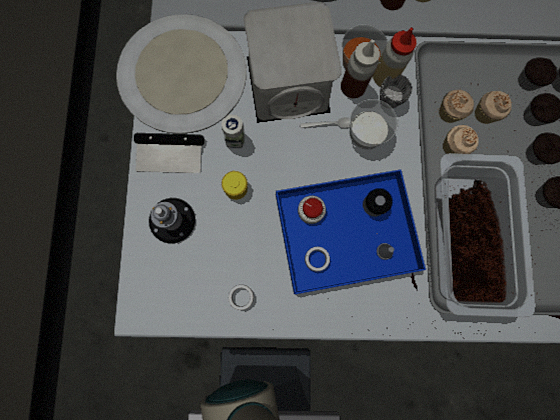

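View pics/s0.png

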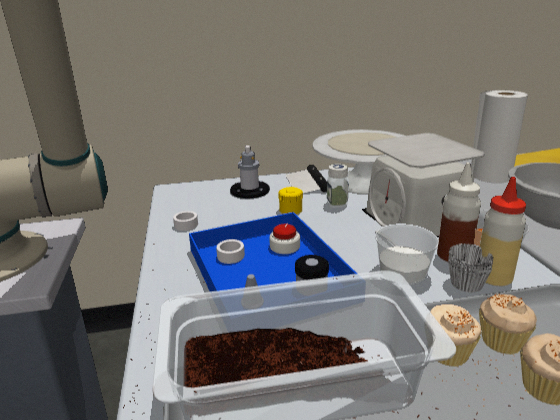

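The top picture shows the black collar at (378,201), in the tray's far right corner. The look-alike is the yellow collar at (235,184) on the table. There is a white ring in the tray at (317,259) and another on the table at (241,298). The timer is at (312,209), the nozzle at (386,251) and the press head at about (172,221). By its colours and place, the one at (378,201) is the one I want.

```bash
python3 - <<'E'
from h import *
for n,u,v,z in [('collar',378,201,50),('yellow',235,184,50),('ring',317,259,24),('timer',312,209,44),('trayBL',276,191,40),('trayTR',403,171,40),('BR',424,269,40),('BL',295,293,40),('base',172,221,14),('spig',158,214,108),('jar',232,125,98)]:
    print(n,pix('t0',u,v,z))
print(np.linalg.inv(np.load('pics/t0.npz')['V'])[:3,3].round())
print(np.linalg.inv(np.load('pics/s0.npz')['V'])[:3,3].round())
a=cv2.imread('pics/t0.png')
A=cv2.resize(a[170:232,345:415],None,fx=6,fy=6,interpolation=2);B=cv2.resize(a[190:252,135:215],None,fx=6,fy=6,interpolation=2)
cv2.imwrite('pics/c0.png',cv2.resize(np.hstack([A,B]),None,fx=.88,fy=.88))
E
```

```text
collar [ 602.1 -241.8   50. ]
yellow [633.4  74.3  50. ]
ring [ 474.1 -109.8   24. ]
timer [582.1 -96.6  44. ]
trayBL [622.  -16.6  40. ]
trayTR [ 675.2 -303.8   40. ]
BR [ 455.8 -340.2   40. ]
BL [400.3 -60.9  40. ]
base [553.7 215.4  14. ]
spig [552.6 222.  108. ]
jar [751.3  81.4  98. ]
[411.  -1. 922.]
[ 433. -876.  464.]
```

View pics/c0.png

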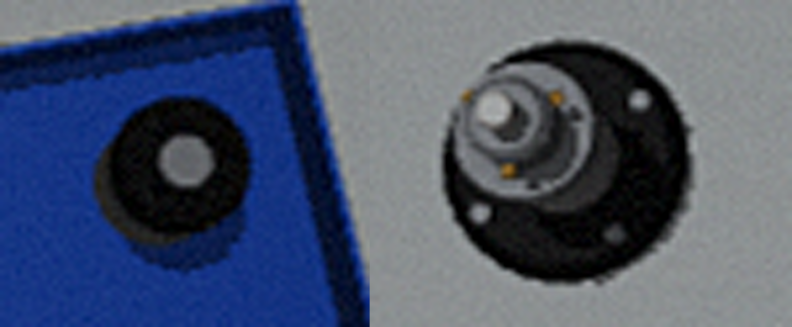

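The close crop confirms it: a black cap with a grey steel skirt, standing in the blue tray. It also shows the press head's pins (brass) at three angles. The collar estimate fits the tray geometry, at about (51,-73) in tray axes. Next I move above it for a wrist look.

```bash
python3 - <<'E'
from h import *
print(pix('t0',379.1,201.4,54),'head',pix('t0',172.6,220.7,14),pix('t0',164.1,214.8,80),pix('t0',158.4,210.8,124))
s=status.observe();R=np.array(s['orientation']);print(R.T@(np.array([600,-244,235])-s['eef_pos'])/40)
E
```

```text
[ 600.4 -243.1   54. ] head [554.4 214.1  14. ] [556.  216.9  80. ] [556.2 217.3 124. ]
[ -3.57579477 -12.07573898   0.44628412]
```

```bash
python3 -m crank '[{"dx":-0.3,"dy":-1},{"dx":-0.3,"dy":-1},{"dx":-0.3,"dy":-1},{"dx":-0.3,"dy":-1},{"dx":-0.3,"dy":-1},{"dx":-0.3,"dy":-1},{"dx":-0.3,"dy":-1},{"dx":-0.3,"dy":-1},{"dx":-0.3,"dy":-1},{"dx":-0.3,"dy":-1},{"dx":-0.3,"dy":-1},{"dx":-0.3,"dy":-1}]' 0
python3 -m crank '[{"dz":0.4},{},{}]'
python3 - <<'E'
from h import *
s=status.observe();print(s['eef_pos'],s['orientation'],s['force'])
snap('wrist','w0');print(proj('w0',(600,-243,54)),proj('w0',(600,-243,36)))
E
```

```text
[ 193.1700497  -541.1136368   252.52706347] [[ 3.36164010e-01 -9.41803384e-01 -3.79958017e-04]
 [-9.41802022e-01 -3.36164175e-01  1.61185303e-03]
 [-1.64577691e-03 -1.84001749e-04 -9.99998629e-01]] [-0.69394171  0.38845129 -0.33657193]
[  13.6 -709.9] [  35.4 -644.3]validation failed for argument at $[0]...
validation failed for argument at $[0]...
```

View pics/w0.png

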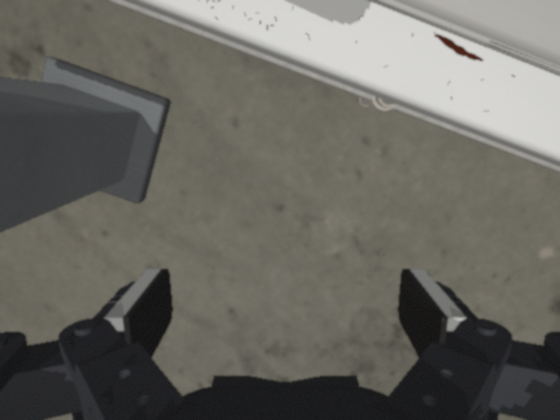

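That picture only shows the floor beside the cart, because the move was refused. Every row needs all six keys, so I'll write them out in full.

```bash
python3 -m crank '[{"dx":-0.3,"dy":-1,"dz":0,"rx":0,"ry":0,"rz":0},{"dx":-0.3,"dy":-1,"dz":0,"rx":0,"ry":0,"rz":0},{"dx":-0.3,"dy":-1,"dz":0,"rx":0,"ry":0,"rz":0},{"dx":-0.3,"dy":-1,"dz":0,"rx":0,"ry":0,"rz":0},{"dx":-0.3,"dy":-1,"dz":0,"rx":0,"ry":0,"rz":0},{"dx":-0.3,"dy":-1,"dz":0,"rx":0,"ry":0,"rz":0},{"dx":-0.3,"dy":-1,"dz":0,"rx":0,"ry":0,"rz":0},{"dx":-0.3,"dy":-1,"dz":0,"rx":0,"ry":0,"rz":0},{"dx":-0.3,"dy":-1,"dz":0,"rx":0,"ry":0,"rz":0},{"dx":-0.3,"dy":-1,"dz":0,"rx":0,"ry":0,"rz":0},{"dx":-0.3,"dy":-1,"dz":0,"rx":0,"ry":0,"rz":0},{"dx":-0.3,"dy":-1,"dz":0,"rx":0,"ry":0,"rz":0}]' 0
python3 -m crank '[{"dx":0,"dy":0,"dz":0.4,"rx":0,"ry":0,"rz":0},{"dx":0,"dy":0,"dz":0,"rx":0,"ry":0,"rz":0},{"dx":0,"dy":0,"dz":0,"rx":0,"ry":0,"rz":0}]'
python3 - <<'E'
from h import *
snap('wrist','w1');print(proj('w1',(600,-243,54)),proj('w1',(600,-243,36)))
E
```

```text
t: 1.65
eef_pos: [597.8, -243.6, 252.9]
orientation: [[0.336, -0.942, -0.001], [-0.942, -0.336, 0.0], [-0.0, 0.001, -1.0]]
force: [-0.1, -0.4, 0.2]
grip_width: 85.6
t: 2.02
eef_pos: [596.0, -245.4, 237.1]
orientation: [[0.335, -0.942, -0.001], [-0.942, -0.335, -0.0], [-0.0, 0.001, -1.0]]
force: [0.5, -0.1, 0.4]
grip_width: 85.3
[284.2 186. ] [284.2 182. ]
```

View pics/w1.png

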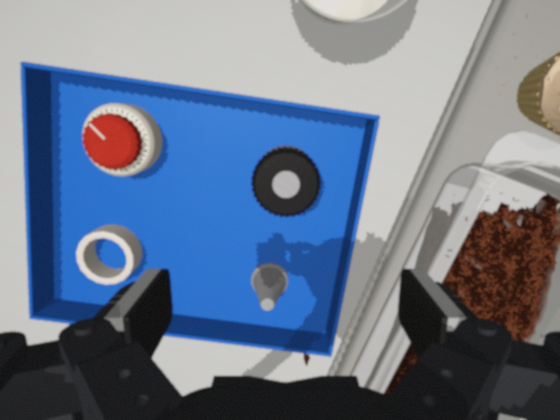

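The wrist view shows the black collar at (286,182) in its corner, with clear floor around it and the other parts well away.

```bash
python3 - <<'E'
from h import *
i=cv2.imread('pics/w1.png').max(2)
m=(i[140:225,240:330]<70).astype(np.uint8)
n,l,st,c=cv2.connectedComponentsWithStats(m);k=1+st[1:,4].argmax();print(st[k],c[k]+[240,140])
for u,v in [(286,182),c[k]+[240,140]]:print(pix('w1',u,v,54))
s=status.observe();R=np.array(s['orientation'])
for p in [(598,-243,47)]: print(R.T@(np.array(p)-s['eef_pos'])/40)
for u,v,z in [(118,138,44),(265,282,54)]: print(pix('w1',u,v,z))
E
```

```text
[  13    7   67   68 2799] [285.89853519 180.70275098]
[ 603.6 -243.3   54. ]
[ 604.6 -242.9   54. ]
[-0.04554791 -0.06540372  4.763607  ]
[ 590.2 -102.6   44. ]
[ 513.9 -255.8   54. ]
```

```bash
python3 -m crank '[{"dx":0,"dy":-0.17,"dz":0.9,"rx":0,"ry":0,"rz":0},{"dx":0,"dy":0,"dz":1,"rx":0,"ry":0,"rz":0},{"dx":0,"dy":0,"dz":1,"rx":0,"ry":0,"rz":0},{"dx":0,"dy":0,"dz":0.8,"rx":0,"ry":0,"rz":0},{"dx":0,"dy":0,"dz":0.5,"rx":0,"ry":0,"rz":0},{"dx":0,"dy":0,"dz":0.5,"rx":0,"ry":0,"rz":0},{"dx":0,"dy":0,"dz":0,"rx":0,"ry":0,"rz":0},{"dx":0,"dy":0,"dz":0,"rx":0,"ry":0,"rz":0}]' 0.12
python3 -m crank '[{"dx":0,"dy":0,"dz":0,"rx":0,"ry":0,"rz":0},{"dx":0,"dy":0,"dz":0,"rx":0,"ry":0,"rz":0},{"dx":0,"dy":0,"dz":0,"rx":0,"ry":0,"rz":0},{"dx":0,"dy":0,"dz":0,"rx":0,"ry":0,"rz":0},{"dx":0,"dy":0,"dz":0,"rx":0,"ry":0,"rz":0},{"dx":0,"dy":0,"dz":0,"rx":0,"ry":0,"rz":0}]' 1 80
```

```text
t: 3.08
eef_pos: [603.8, -243.2, 50.5]
orientation: [[0.335, -0.942, 0.002], [-0.942, -0.335, -0.001], [0.001, -0.001, -1.0]]
force: [0.5, -0.3, -0.2]
grip_width: 75.4
t: 3.82
eef_pos: [604.3, -243.0, 51.4]
orientation: [[0.336, -0.942, 0.003], [-0.942, -0.336, -0.002], [0.003, -0.002, -1.0]]
force: [-1.0, -0.2, 6.3]
grip_width: 53.5
```

A width of 53.5 means the pads are on the skirt rather than the 56 mm band. I'll regrip 8 mm higher.

```bash
python3 -m crank '[{"dx":0,"dy":0,"dz":0,"rx":0,"ry":0,"rz":0},{"dx":0,"dy":0,"dz":0,"rx":0,"ry":0,"rz":0},{"dx":0,"dy":0,"dz":-0.2,"rx":0,"ry":0,"rz":0},{"dx":0,"dy":0,"dz":0,"rx":0,"ry":0,"rz":0}]' 0.15
python3 -m crank '[{"dx":0,"dy":0,"dz":0,"rx":0,"ry":0,"rz":0},{"dx":0,"dy":0,"dz":0,"rx":0,"ry":0,"rz":0},{"dx":0,"dy":0,"dz":0,"rx":0,"ry":0,"rz":0},{"dx":0,"dy":0,"dz":0,"rx":0,"ry":0,"rz":0},{"dx":0,"dy":0,"dz":0,"rx":0,"ry":0,"rz":0}]' 1 80
python3 - <<'E'
from h import *
snap('side','s1');crop('s1',240,180,400,300,5,'s1c')
E
```

```text
t: 4.32
eef_pos: [603.9, -242.6, 58.1]
orientation: [[0.336, -0.942, 0.001], [-0.942, -0.336, -0.001], [0.001, -0.001, -1.0]]
force: [0.4, -0.0, -0.6]
grip_width: 72.2
t: 4.95
eef_pos: [603.9, -242.6, 58.4]
orientation: [[0.336, -0.942, 0.001], [-0.942, -0.336, -0.001], [0.001, -0.001, -1.0]]
force: [-1.2, -0.2, 6.0]
grip_width: 52.7
```

View pics/s1c.png

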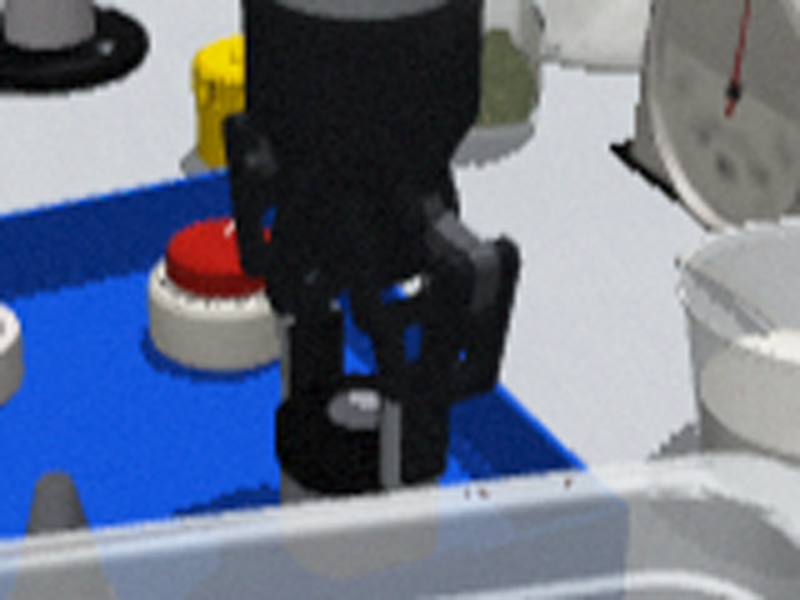

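The side picture shows the fingertips level with the band's lower edge, around row 485, so the whole grip is on the band. Now I lift, travel until the tool is about 90 mm short of the head, and look.

```bash
python3 -m crank '[{"dx":0,"dy":0,"dz":-0.5,"rx":0,"ry":0,"rz":0},{"dx":0,"dy":0,"dz":-0.9,"rx":0,"ry":0,"rz":0},{"dx":0,"dy":0,"dz":-1,"rx":0,"ry":0,"rz":0},{"dx":-0.3,"dy":0,"dz":-1,"rx":0,"ry":0,"rz":0},{"dx":-0.7,"dy":-0.1,"dz":-0.9,"rx":0,"ry":0,"rz":0},{"dx":-1,"dy":-0.1,"dz":0,"rx":0,"ry":0,"rz":0},{"dx":-1,"dy":-0.1,"dz":0,"rx":0,"ry":0,"rz":0},{"dx":-1,"dy":-0.1,"dz":0,"rx":0,"ry":0,"rz":0},{"dx":-1,"dy":0,"dz":0,"rx":0,"ry":0,"rz":0},{"dx":-1,"dy":0,"dz":0,"rx":0,"ry":0,"rz":0},{"dx":-1,"dy":0,"dz":0,"rx":0,"ry":0,"rz":0},{"dx":-1,"dy":0,"dz":0,"rx":0,"ry":0,"rz":0}]' 1 80
python3 -m crank '[{"dx":-1,"dy":0,"dz":0,"rx":0,"ry":0,"rz":0},{"dx":-1,"dy":0,"dz":0,"rx":0,"ry":0,"rz":0},{"dx":-0.8,"dy":0,"dz":0,"rx":0,"ry":0,"rz":0},{"dx":-0.4,"dy":0,"dz":0,"rx":0,"ry":0,"rz":0},{"dx":0,"dy":0,"dz":0,"rx":0,"ry":0,"rz":0},{"dx":0,"dy":0,"dz":0,"rx":0,"ry":0,"rz":0},{"dx":0,"dy":0,"dz":0,"rx":0,"ry":0,"rz":0}]'
python3 - <<'E'
from h import *
snap('wrist','w2')
s=status.observe();o=np.array(s['eef_pos']);print(proj('w2',(555.5,216.5,124)),proj('w2',(555.5,216.5,80)),'tcp-4',proj('w2',o-[0,0,4.4]),o,s['qpos'])
E
```

```text
t: 6.5
eef_pos: [509.8, 65.6, 228.6]
orientation: [[0.336, -0.942, -0.001], [-0.942, -0.336, 0.0], [-0.0, 0.001, -1.0]]
force: [0.8, -0.1, -2.0]
grip_width: 52.8
t: 7.38
eef_pos: [468.3, 184.0, 229.2]
orientation: [[0.335, -0.942, 0.0], [-0.942, -0.335, -0.001], [0.001, 0.0, -1.0]]
force: [-0.5, -0.1, -1.1]
grip_width: 53.1
[282.6  56.8] [283.   65.9] tcp-4 [285.2 293.6] [468.29111733 184.09491524 229.2147396 ] [ 1.35513127e+01  1.05164574e+01  9.69799878e+01 -2.77750387e-02
  7.25035642e+01  8.39967079e+01]
```

View pics/w2.png

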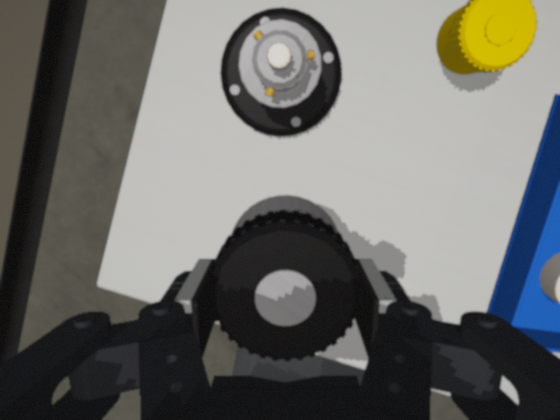

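The wrist picture shows the collar level in the jaws, its cap disc at about (285.5,298). The head is ahead of it, with the plunger tip at (279,55), the shoulder disc at about (281,62), and pins at (258,35), (310,55) and (269,91).

```bash
python3 - <<'E'
from h import *
print('collar',pix('w2',285.5,298,224.8))
for u,v,z in [(279,55,124),(281,62,80),(281,72,14)]:print('head',pix('w2',u,v,z))
c=pix('w2',285.5,298,224.8);h=np.mean([pix('w2',279,55,124),pix('w2',281,62,80),pix('w2',281,72,14)],0)
for p in[(258,35),(310,55),(269,91)]:
    q=pix('w2',*p,97)-h;print(q,np.hypot(*q[:2]),np.degrees(np.arctan2(q[1],q[0])))
s=status.observe();R=np.array(s['orientation'])
for H in (h,np.array([555.5,216.5,0])):
    print(H-c,(R.T@((H-c)*[1,1,0]))/40)
E
```

```text
collar [466.7 183.4 224.8]
head [555.7 218.7 124. ]
head [557.4 218.5  80. ]
head [557.  219.1  14. ]
[ 8.8        17.43333333 24.33333333] 19.52846924649017 63.21626370349885
[  8.7        -16.66666667  24.33333333] 18.80073875617068 -62.43544106570069
[-20.           0.43333333  24.33333333] 20.004693893628396 178.7587856466357
[  90.           35.36666667 -152.13333333] [-7.97319278e-02 -2.41617332e+00 -1.53965561e-04]
[  88.8   33.1 -224.8] [-3.63816705e-02 -2.36893069e+00 -1.31740229e-04]
```

```bash
python3 -m crank '[{"dx":-0.06,"dy":-0.6,"dz":0,"rx":0,"ry":0,"rz":0},{"dx":0,"dy":-0.8,"dz":0,"rx":0,"ry":0,"rz":0},{"dx":0,"dy":-0.6,"dz":0,"rx":0,"ry":0,"rz":0},{"dx":0,"dy":-0.4,"dz":0,"rx":0,"ry":0,"rz":0},{"dx":0,"dy":0,"dz":0,"rx":0,"ry":0,"rz":0},{"dx":0,"dy":0,"dz":0.5,"rx":0,"ry":0,"rz":0},{"dx":0,"dy":0,"dz":0.5,"rx":0,"ry":0,"rz":0},{"dx":0,"dy":0,"dz":0.5,"rx":0,"ry":0,"rz":0},{"dx":0,"dy":0,"dz":0,"rx":0,"ry":0,"rz":0},{"dx":0,"dy":0,"dz":0,"rx":0,"ry":0,"rz":0}]'
python3 -m crank '[{"dx":0,"dy":0,"dz":0.15,"rx":0,"ry":0,"rz":0},{"dx":0,"dy":0,"dz":0.1,"rx":0,"ry":0,"rz":0},{"dx":0,"dy":0,"dz":0,"rx":0,"ry":0,"rz":0},{"dx":0,"dy":0,"dz":0,"rx":0,"ry":0,"rz":0}]'
```

```text
t: 8.68
eef_pos: [557.4, 219.4, 170.2]
orientation: [[0.336, -0.942, 0.001], [-0.942, -0.336, 0.0], [0.0, -0.001, -1.0]]
force: [0.4, 1.0, -1.5]
grip_width: 52.9
t: 9.18
eef_pos: [557.5, 219.5, 159.4]
orientation: [[0.336, -0.942, 0.0], [-0.942, -0.336, -0.0], [0.0, -0.0, -1.0]]
force: [0.3, -0.4, -2.2]
grip_width: 52.8
```

The rim is already 3 mm below the spigot's top with no side force. Next I lower it onto the pins.

```bash
python3 -m crank '[{"dx":0,"dy":0,"dz":0.08,"rx":0,"ry":0,"rz":0},{"dx":0,"dy":0,"dz":0.06,"rx":0,"ry":0,"rz":0},{"dx":0,"dy":0,"dz":0.03,"rx":0,"ry":0,"rz":0},{"dx":0,"dy":0,"dz":0,"rx":0,"ry":0,"rz":0},{"dx":0,"dy":0,"dz":0,"rx":0,"ry":0,"rz":0}]'
```

```text
t: 9.8
eef_pos: [557.6, 219.6, 153.1]
orientation: [[0.336, -0.942, 0.001], [-0.942, -0.336, 0.0], [0.0, -0.001, -1.0]]
force: [-0.4, -0.8, 4.1]
grip_width: 53.3
```

```bash
python3 -m crank '[{"dx":0,"dy":0,"dz":0.02,"rx":0,"ry":0,"rz":-0.8},{"dx":0,"dy":0,"dz":0,"rx":0,"ry":0,"rz":-0.8},{"dx":0,"dy":0,"dz":0,"rx":0,"ry":0,"rz":-0.8}]'; python3 -c "
from h import *;print(status.observe()['moment'])"
```

```text
t: 10.18
eef_pos: [558.5, 219.9, 153.0]
orientation: [[0.526, -0.85, 0.003], [-0.85, -0.526, 0.001], [0.001, -0.003, -1.0]]
force: [-0.3, 0.5, 6.2]
grip_width: 52.9
[ 0.08524314  0.19820026 -0.11422342]
```

```bash
python3 -m crank '[{"dx":-0.006,"dy":0,"dz":0.01,"rx":0,"ry":0,"rz":-0.8},{"dx":-0.003,"dy":0,"dz":0,"rx":0,"ry":0,"rz":-0.8},{"dx":-0.003,"dy":0,"dz":0,"rx":0,"ry":0,"rz":-0.8},{"dx":-0.003,"dy":0,"dz":0,"rx":0,"ry":0,"rz":-0.8}]'; python3 -c "
from h import *;print(status.observe()['moment'])"
```

```text
t: 10.68
eef_pos: [557.9, 220.4, 152.9]
orientation: [[0.74, -0.672, 0.003], [-0.673, -0.74, 0.001], [0.001, -0.003, -1.0]]
force: [-1.2, -0.2, 8.1]
grip_width: 52.5
[-0.06619088  0.27454023 -0.16023275]
```

```bash
python3 -m crank '[{"dx":-0.003,"dy":0,"dz":0,"rx":0,"ry":0,"rz":-0.8},{"dx":-0.003,"dy":0,"dz":0,"rx":0,"ry":0,"rz":-0.8},{"dx":-0.003,"dy":0,"dz":0,"rx":0,"ry":0,"rz":-0.8}]'; python3 -c "
from h import *;print(status.observe()['moment'])"
```

```text
t: 11.05
eef_pos: [557.1, 221.4, 152.3]
orientation: [[0.864, -0.504, 0.001], [-0.504, -0.864, 0.003], [-0.0, -0.003, -1.0]]
force: [-0.9, 1.6, 0.4]
grip_width: 52.8
[ 0.05523046  0.08463146 -0.00980034]
```

The contact force fell from 8 N to zero as z dropped, which suggests the keyways have reached the pins. I'll test with a 3 mm push.

```bash
python3 -m crank '[{"dx":0,"dy":0,"dz":0.04,"rx":0,"ry":0,"rz":0},{"dx":0,"dy":0,"dz":0.04,"rx":0,"ry":0,"rz":0},{"dx":0,"dy":0,"dz":0,"rx":0,"ry":0,"rz":0}]'; python3 -c "
from h import *;print(status.observe()['moment'])"
```

```text
t: 11.42
eef_pos: [557.7, 220.5, 150.5]
orientation: [[0.863, -0.506, 0.003], [-0.506, -0.863, 0.001], [0.002, -0.002, -1.0]]
force: [-1.5, -0.7, 13.4]
grip_width: 52.6
[-0.04465778  0.68879986  0.3487783 ]
```

It's down 2.6 mm but resisted by 13 N, and the moments point to support on the -x pin: the collar sits slightly too far +x. I'll relax, shift about 1.5 mm toward the head's estimated centre, and push again.

```bash
python3 -m crank '[{"dx":-0.008,"dy":0.018,"dz":-0.02,"rx":0,"ry":0,"rz":0},{"dx":-0.008,"dy":0.018,"dz":0,"rx":0,"ry":0,"rz":0},{"dx":0,"dy":0,"dz":0,"rx":0,"ry":0,"rz":0}]'; python3 -c "
from h import *;print(status.observe()['moment'])"
```

```text
t: 11.8
eef_pos: [557.2, 219.9, 150.8]
orientation: [[0.863, -0.506, 0.005], [-0.506, -0.863, 0.001], [0.003, -0.004, -1.0]]
force: [0.6, 0.6, 9.4]
grip_width: 52.9
[0.16726725 0.19156564 0.31493395]
```

The tilt moment is mostly gone. What remains is +0.31 N m about z, so I turn a little further the same way.

```bash
python3 -m crank '[{"dx":0,"dy":0,"dz":0,"rx":0,"ry":0,"rz":-0.4},{"dx":0,"dy":0,"dz":0,"rx":0,"ry":0,"rz":-0.3},{"dx":0,"dy":0,"dz":0,"rx":0,"ry":0,"rz":0}]'; python3 -c "
from h import *;print(status.observe()['moment'])"
```

```text
t: 12.18
eef_pos: [556.6, 219.3, 148.7]
orientation: [[0.892, -0.452, 0.002], [-0.452, -0.892, 0.0], [0.002, -0.001, -1.0]]
force: [3.6, 1.1, 1.1]
grip_width: 53.0
[ 0.00120928 -0.62510764  0.09036071]
```

It dropped a further 2 mm and is now free. Continuing down.

```bash
python3 -m crank '[{"dx":0.01,"dy":-0.005,"dz":0.04,"rx":0,"ry":0,"rz":-0.1},{"dx":0,"dy":0,"dz":0.04,"rx":0,"ry":0,"rz":0},{"dx":0,"dy":0,"dz":0.04,"rx":0,"ry":0,"rz":0},{"dx":0,"dy":0,"dz":0,"rx":0,"ry":0,"rz":0}]'; python3 -c "
from h import *;print(status.observe()['moment'])"
```

```text
t: 12.68
eef_pos: [556.4, 219.4, 144.2]
orientation: [[0.896, -0.444, 0.001], [-0.444, -0.896, 0.0], [0.001, -0.001, -1.0]]
force: [2.8, 0.5, 2.7]
grip_width: 53.1
[ 0.10180231 -0.59202274  0.05866048]
```

```bash
python3 -m crank '[{"dx":0.01,"dy":-0.005,"dz":0.06,"rx":0,"ry":0,"rz":0},{"dx":0,"dy":0,"dz":0.06,"rx":0,"ry":0,"rz":0},{"dx":0,"dy":0,"dz":0.06,"rx":0,"ry":0,"rz":0},{"dx":0,"dy":0,"dz":0.04,"rx":0,"ry":0,"rz":0},{"dx":0,"dy":0,"dz":0,"rx":0,"ry":0,"rz":0},{"dx":0,"dy":0,"dz":0,"rx":0,"ry":0,"rz":0}]'; python3 -c "
from h import *;print(status.observe()['moment'])"
```

```text
t: 13.42
eef_pos: [556.4, 219.4, 135.7]
orientation: [[0.896, -0.444, 0.0], [-0.444, -0.896, 0.0], [0.0, -0.0, -1.0]]
force: [1.5, 0.6, 6.2]
grip_width: 52.9
[ 0.15663889 -0.29598558  0.05649306]
```

```bash
python3 -m crank '[{"dx":0,"dy":0,"dz":0.03,"rx":0,"ry":0,"rz":0},{"dx":0,"dy":0,"dz":0.03,"rx":0,"ry":0,"rz":0},{"dx":0,"dy":0,"dz":0,"rx":0,"ry":0,"rz":0},{"dx":0,"dy":0,"dz":0,"rx":0,"ry":0,"rz":0}]'; python3 -c "
from h import *;print(status.observe()['moment'])"
```

```text
t: 13.92
eef_pos: [556.5, 219.5, 134.3]
orientation: [[0.896, -0.444, 0.001], [-0.444, -0.896, 0.001], [0.001, -0.001, -1.0]]
force: [-0.4, 0.5, 10.6]
grip_width: 53.1
[ 0.09238988 -0.04507579  0.10836452]
```

```bash
python3 -m crank '[{"dx":0,"dy":0,"dz":0.03,"rx":0,"ry":0,"rz":0},{"dx":0,"dy":0,"dz":0,"rx":0,"ry":0,"rz":0},{"dx":0,"dy":0,"dz":0,"rx":0,"ry":0,"rz":0},{"dx":0,"dy":0,"dz":0,"rx":0,"ry":0,"rz":0},{"dx":0,"dy":0,"dz":0,"rx":0,"ry":0,"rz":0},{"dx":0,"dy":0,"dz":0,"rx":0,"ry":0,"rz":0}]'; python3 - <<'E'
from h import *
snap('side','s2');snap('top','t2')
u,v=proj('s2',(556,218,90)).astype(int)
crop('s2',u-50,v-40,u+50,v+40,8,'s2c')
for z in(80,112,130):print(z,np.round((proj('s2',(556,218,z))-[u-50,v-40])*8))
E
```

```text
t: 14.68
eef_pos: [556.5, 219.6, 134.3]
orientation: [[0.896, -0.444, 0.002], [-0.444, -0.896, 0.001], [0.001, -0.001, -1.0]]
force: [-0.9, -0.6, 16.6]
grip_width: 52.8
80 [408. 356.]
112 [402. 261.]
130 [399. 206.]
```

View pics/s2c.png

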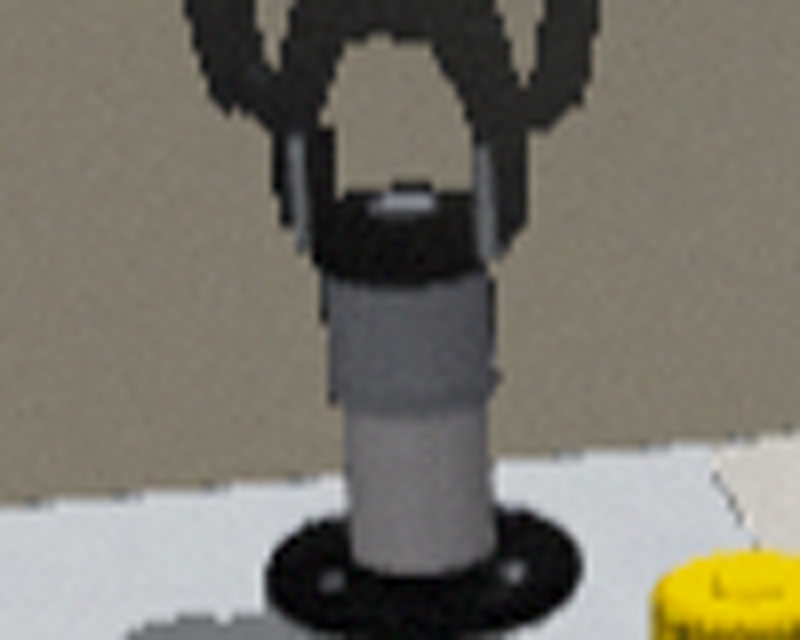

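The side picture shows the skirt meeting the shoulder with no gap, the cap at the home height (about row 206, where z = 130 projects) and the fingers still on the band. z stayed at 134.3 while the force rose from 10.6 to 16.6 N, so it is bottomed out. Handing in.

```bash
python3 -c "
from cell import hand_in;print(hand_in())"
```

```text
the job is handed in; nothing more can be done
None
```

The black collar is on the spigot, closed end up and pushed fully home. The gripper is still holding it down with about 17 N, ready for your locking clip.

I took it from the tray by its knurled band and set it on the pins. I turned it about 44° until the keyways dropped, with a 1.5 mm sideways correction on the way.

**Last checks:**
- **Height:** the tool stopped at 134.3 mm, against 134.4 mm predicted for home. It did not move when the push rose from 10.6 to 16.6 N.
- **Side picture:** it shows no gap between the collar and the shoulder.
- **Time:** about 15 s of the 58 s allowed.

**What disagreed or was not checked:**
- **Finger width:** it read about 53 mm on the 56 mm band, but the pictures show the pads on the band.
- **Camera estimates:** they differed by 2–4 mm, so I used averages.
- **First move:** it was refused for missing keys, so nothing moved.
- **Other parts:** I took a last top picture but did not view it. I didn't check the tray parts, spice jar or scraper at the end; nothing indicated contact with them.

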